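Nest the D-shaped desk trays

TASK

Put the three-tier desk organiser back together: set the middle D-shaped bamboo tray into the large low one, and then the small tall D-shaped tray into the middle one, each turned so that its flat side lies along the flat side of the tray around it, and standing flat on that tray's floor. The rectangular tray of the same bamboo is not part of the set: leave it where it stands.

Things in the scene. Friction and masses are not known exactly. Their poses are not given: they have to be found in the camera images.
- large_tray: Large low bamboo tray, D-shaped from above (one flat wall, the rest bowed). Outside 140 mm along flat wall, 88 mm flat wall to crown, 28 mm high; walls and floor 4 mm. Loose, 0.35 kg. Origin: underside, at the mid flat wall's outer face; x from flat wall to crown, y along the flat wall, z up. Nested: middle tray's origin at about x +14, y 0, z +4 mm here.
- middle_tray: Middle tray, same bamboo and D shape: outside 112 mm along flat wall, 60 mm flat wall to crown (grip across this near the rim; crown has a 45 mm facet parallel to the flat wall), 46 mm high; walls, floor 4 mm. Origin: underside, at the mid flat wall's outer face; x from flat wall to crown, y along the flat wall, z up. Nested: small tray's origin at about x +13, y 0, z +4 mm here.
- small_tray: Small, tall, narrow tray, same bamboo and D shape: outside 84 mm along flat wall, 34 mm flat wall to crown (grip across this near the rim; crown has a 33 mm facet parallel to the flat wall), 64 mm high; walls, floor 4 mm. Origin: underside, at the mid flat wall's outer face; x from flat wall to crown, y along the flat wall, z up.
- square_tray: Rectangular bamboo tray with four straight walls, 60 x 106 mm, 46 mm high, not part of the set. Origin: centre of its underside; y along its long side. Clutter among the trays is under 130 mm high, equipment at the sides and far edge taller.
Things that resemble listed ones, but are neither listed nor needed, are in the scene too. What is shaped like the middle_tray but turquoise is not meant. Leave any purple look-alike of the large_tray alone.

How it is judged (in metres and radians):
On the way, in this order (a step that is already met when the one before it is completed fails the run):
1. the middle tray stands nested in the large tray, let go (z of middle_tray in the frame of large_tray between 0 and 0.009 m and x of middle_tray in the frame of large_tray between 0 and 0.03 m and y of middle_tray in the frame of large_tray between -0.018 and 0.018 m and angle between the x axis of middle_tray and the x axis of large_tray, either way round below 0.3 rad and angle between middle_tray's own z axis and vertical below 0.12 rad and contact force between the fingers and middle_tray below 0.3 N), for 0.2 s.
2. the small tray stands nested in the middle tray, let go (all of step 1 and z of small_tray in the frame of middle_tray between 0 and 0.009 m and x of small_tray in the frame of middle_tray between 0 and 0.03 m and y of small_tray in the frame of middle_tray between -0.018 and 0.018 m and angle between the x axis of small_tray and the x axis of middle_tray, either way round below 0.3 rad and angle between small_tray's own z axis and vertical below 0.12 rad and contact force between the fingers and small_tray below 0.3 N), for 0.2 s.
At the end, for the whole second after the job is handed in: Middle tray on large tray's floor, small on middle's: underside < 9 mm above outer's underside; inner origin 0 to 30 mm along outer x, within 18 mm along y; flat sides parallel within 0.3 rad; all upright within 0.12 rad, at rest, released; rectangular tray within 30 mm of its start (all of step 2 and linear speed of each of large_tray, middle_tray, small_tray below 0.02 m/s and angle between large_tray's own z axis and vertical below 0.12 rad and not (distance of square_tray from where it was at the start of the episode above 0.03 m)); the robot touches nothing.
It fails at once if the rectangular tray is moved more than 30 mm from its place (distance of square_tray from where it was at the start of the episode above 0.03 m).
It also fails if it takes over 64 s, if anything falls off the work surface, if the arm or the gripper's body presses on something with over 40 N, if the wrist force passes 120 N, or if a joint passes its speed limit or range.

ROBOT

A 6-joint arm with a two-finger parallel gripper is mounted at the origin on the work surface. World frame = base frame: x ahead of the robot, y to its left, z up, the work surface at z = 0. Lengths are in mm, angles in degrees, forces in N, time in s.
With the tool pointing down it reaches from about 300 to 875 mm from the base axis. Payload 4.2 kg.
Tool frame: the origin (TCP) lies between the finger pads; the fingertips stand 19 mm ahead of it and the grasp point (between the pads) is the TCP; z points along the fingers, y is the line along which they close (so a half turn about z gives the same grasp; the last joint's range is limited). The gripper opens to 85 mm and grips with 20 to 120 N. Pads are 22 mm wide; open, the fingers measure 114 mm over their backs; the gripper's body (76 mm by 85 mm) begins 54 mm behind the grasp point. The pads swing forward as they close: fully open they stand 13 mm farther back than shut.
Start: joints at [63.484, 18.312, 89.639, -0, 72.044, -1.146], TCP at [246.374, 519.557, 250.338] pointing down, gripper open.
Joint ranges: [-177.97, 177.97], [-48.28, 115.42], [12.27, 149.76], [-77.06, 257.06], [2.81, 150.46], [-146.56, 146.56]. Speed limits (degrees/s): [147.25, 147.25, 180, 180, 180, 180].

INTERFACE

Orientations are given as a 3x3 rotation matrix whose columns are the frame's x, y, z axes.
In Python, from station import r gives the robot as it stands.
- The arm moves only by the shell command python3 -m creep 'ROWS'. ROWS is a JSON object of lists of equal length, an entry for each row: "slide": the shift along the tool's x, y, z scaled (see below), a list of three; "yaw": the turn about the tool's z scaled (see below); "fingers": the closure, from 0 (fully open) to 1 (shut). In form: {"slide": [[dx, dy, dz], ...], "yaw": [yaw, ...], "fingers": [fingers, ...]}. A call has 1 to 5 rows; each row shifts and turns the commanded pose from where the row before left it, along the tool's axes as they then stand; what a row does not reach is not made up. The controller multiplies each number of a shift by 0.04 m and each number of a turn by 4 degrees. A row lasts 1/8 s, in which the tool goes at most 62.5 mm and 10.7 degrees, less where a joint would pass 70% of its speed; a pose out of reach is approached as far as the arm can. A call with a number of a shift or a turn outside -1 to 1 is refused whole. A call with a gripper value outside its range is refused whole. The fingers move at their own pace and stop on an object; the grip force is fixed at half the most. Time passes only in rows, so rows that do not move let the fingers close. It gives the time, the measured TCP pose, the force, the opening and the grip force at its end, in the units of the state.
- r.get_obs(): the state, without advancing time (a new reading comes with each control period).
- r.camera(name): name is "scene" or "top" or "wrist"; returns the picture (384x512x3 uint8, blue, green, red); there is no depth.
- r.calibration(name): a dict with "fx", "fy", "cx", "cy" (pixels), "distortion" ([k1, k2, p1, p2, k3] as OpenCV has them; the pictures are not rectified), "world_to_cam" (4x4, takes a point from world to camera coordinates); the wrist camera has in their place "hand_eye" (4x4, takes a point from camera to tool coordinates, whose origin is the TCP and whose axes are the flange's). Camera axes: x right, y up, looking along -z (the intrinsics and any distortion apply to the point x, -y, -z); pixel columns grow to the right and rows downward; lengths in mm; the calibration is good to about 2 mm. A picture is of the moment at which its call begins: read the wrist's pose just before it. calibration takes no time and is no camera call.
- r.hand_in(): hands the job in; it is judged then, once.
The state is a dict: "t": time; "qpos": joint angles; "joint_vel": joint speeds; "joint_efforts": joint torques, N m; "ee_pos": TCP position; "tcp_rot": TCP orientation; "wrist_force": force on the tool from outside, world axes, zero at the start; "wrist_torque": the same for the moment, N m; "finger_gap": finger opening in mm; "grasp_force": force on a finger pad.
Only numpy, scipy, OpenCV 4.12 (cv2) and the standard library are available. Lean on these libraries where they do the work, as an engineer would, in place of code of your own. Each camera call takes 0.05 s, during which the arm holds its last target. There are 200 camera calls.

## Working session

There is one attempt and no reset: what is moved stays moved. The work goes in short steps, Python scripts to look and compute and a shell command to move; the robot and the scene stay as the last step left them, time stands still between calls to the robot, and variables do not carry over. Pictures are saved under pics/ and viewed, at most 10 in all, crops included, and the job is handed in when it is done.

```bash
mkdir -p pics; ls; python3 - <<'E'
from station import r
import cv2,json
for n in("top","scene"):
    cv2.imwrite(f"pics/{n}0.png",r.camera(n)); c=r.calibration(n); print(n,{k:(v.tolist() if hasattr(v,'tolist') else v) for k,v in c.items()})
o=r.get_obs(); print(o['t'],o['tcp_rot'],o['finger_gap']); print(r.calibration("wrist"))
E
```

```text
pics
top {'fx': 372.0824727948336, 'fy': 372.0824727948336, 'cx': 254.13466686666158, 'cy': 188.64603755335784, 'distortion': [-0.11350837774129417, 0.0, 0.0, 0.0, 0.0], 'world_to_cam': [[0.024779722069385834, -0.9995881745516261, 0.014472272479185172, -5.215154312436929], [0.9862654492797122, 0.026809082329389895, 0.16297771829837088, -432.0048966170847], [-0.1632985882708455, 0.010234959755845693, 0.9865236016779048, -729.3551482336968], [0.0, 0.0, 0.0, 1.0]]}
scene {'fx': 388.73254110950097, 'fy': 388.73254110950097, 'cx': 254.90055201532923, 'cy': 194.56565797107635, 'distortion': [-0.11910701444292013, 0.0, 0.0, 0.0, 0.0], 'world_to_cam': [[0.6945411821801651, 0.7194523511392464, -0.0009277370259376225, -286.2866501752542], [-0.567510291769163, 0.548651813200307, 0.6139326156901058, 221.4602707226098], [0.44220426840076765, -0.42587498437009214, 0.7893578926544763, -1239.9279578805083], [0.0, 0.0, 0.0, 1.0]]}
0.1 [[-9.03557597e-01  4.28466097e-01 -6.87403103e-04]
 [ 4.28466647e-01  9.03556564e-01 -1.36669693e-03]
 [ 3.55242852e-05 -1.52941870e-03 -9.99998830e-01]] 85.35171600260945
{'fx': 300.5285064875139, 'fy': 300.5285064875139, 'cx': 255.40443202665543, 'cy': 192.74448575364494, 'distortion': array([0.02804806, 0.        , 0.        , 0.        , 0.        ]), 'hand_eye': array([[ 7.51688641e-04,  9.60730735e-01,  2.77481332e-01,
         7.13689320e+01],
       [ 9.99999610e-01, -5.93430534e-04, -6.54319310e-04,
        -8.53900063e-01],
       [-4.63958776e-04,  2.77481716e-01, -9.60730806e-01,
        -1.24477904e+02],
       [ 0.00000000e+00,  0.00000000e+00,  0.00000000e+00,
         1.00000000e+00]])}
```

View pics/top0.png

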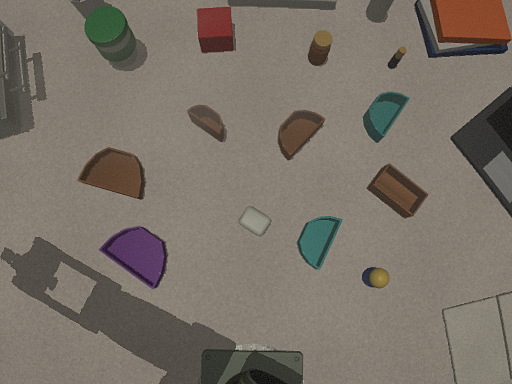

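View pics/scene0.png

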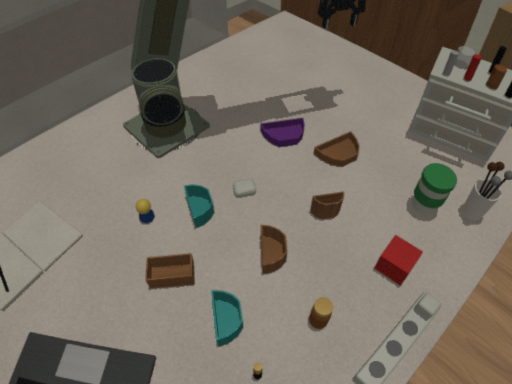

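The top view could offer these as candidates:
- **Large:** brown D (113,172), or purple D (137,255), which is excluded.
- **Middle:** brown D (300,133), or turquoise (386,115) and (320,241), which are excluded. The rectangle (397,190) is also not part of the set.
- **Small:** narrow, tall brown D (207,121).

By the description I choose the three brown Ds. One crop will check the choice and give corners.

```bash
cat > h.py <<'E'
import numpy as np,cv2
from station import r
def ray(cam,uv,obs=None):
    c=r.calibration(cam); K=np.array([[c['fx'],0,c['cx']],[0,c['fy'],c['cy']],[0,0,1]])
    p=cv2.undistortPoints(np.array(uv,float).reshape(-1,1,2),K,np.array(c['distortion'])).reshape(-1,2)
    d=np.c_[p[:,0],-p[:,1],-np.ones(len(p))]
    if cam=='wrist':
        T=np.eye(4);T[:3,:3]=obs['tcp_rot'];T[:3,3]=obs['ee_pos'];T=T@np.array(c['hand_eye'])
    else: T=np.linalg.inv(np.array(c['world_to_cam']))
    return T[:3,3],d@T[:3,:3].T
def onz(cam,uv,z,obs=None):
    o,d=ray(cam,uv,obs); return (o+d*((z-o[2])/d[:,2])[:,None])[:,:2]
def brown(im):
    h=cv2.cvtColor(im,cv2.COLOR_BGR2HSV)
    return cv2.morphologyEx(((h[...,0]<18)&(h[...,1]>95)&(h[...,2]>20)).astype(np.uint8)*255,cv2.MORPH_OPEN,np.ones((3,3)))
E
python3 - <<'E'
from h import *
im=cv2.imread('pics/top0.png'); m=brown(im)
for c in cv2.findContours(m,cv2.RETR_EXTERNAL,cv2.CHAIN_APPROX_NONE)[0]:
    a=cv2.contourArea(c)
    if a>300: print(a,cv2.boundingRect(c),cv2.approxPolyDP(c,2.5,True)[:,0].tolist())
cr=cv2.resize(im[90:220,70:440],None,fx=2.1,fy=2.1,interpolation=cv2.INTER_CUBIC)
a=cv2.resize(im[95:210,75:235],None,fx=4,fy=4,interpolation=cv2.INTER_CUBIC)[:, :640]
b=cv2.resize(im[100:165,270:330],None,fx=2.6,fy=2.6,interpolation=cv2.INTER_CUBIC)
a=np.hstack([a,np.zeros((460,156,3),np.uint8)]);a[:b.shape[0],640:640+b.shape[1]]=b
cv2.imwrite('pics/crop0.png',a)
for n,p in dict(L=(113,172),M=(300,133),S=(207,121),sq=(397,190)).items(): print(n,onz('top',p,25))
E
```

```text
771.5 (375, 171, 42, 41) [[383, 171], [375, 186], [408, 211], [416, 196]]
1675.5 (85, 153, 56, 45) [[90, 169], [85, 183], [138, 197], [140, 173], [134, 157], [109, 153]]
720.0 (279, 119, 40, 36) [[318, 124], [299, 119], [279, 132], [288, 154], [296, 150]]
1342.5 (197, 7, 36, 45) [[197, 9], [200, 45], [204, 45], [206, 51], [210, 47], [215, 51], [232, 50], [230, 8]]
3032.0 (430, 0, 81, 45) [[430, 0], [439, 42], [505, 44], [510, 40], [501, 0]]
L [[461.41271595 306.53298647]]
M [[557.65390623 -89.69921818]]
S [[578.81416597 111.20673698]]
sq [[ 439.08130857 -298.65317206]]
```

View pics/crop0.png

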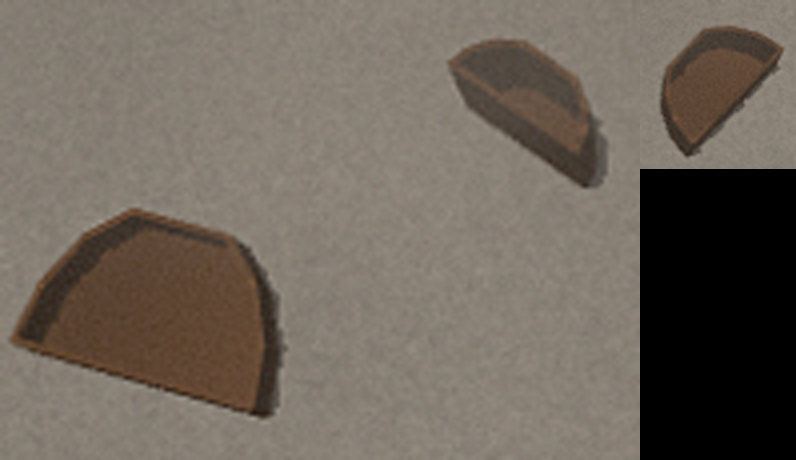

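The crop confirms the choice. The large low D has its flat wall from about (78,180) to (138,197) full-picture pixels. The small tall D has its flat rim from (187,111) to (220,134), bowed side up-right. The middle D has its flat rim from (324,118) to (290,156), bowed side up-left. Next I turn these into poses.

```bash
cat >> h.py <<'E'
def frame(a,b,crown):
    # flat rim corners a,b -> mid, x-axis dir (deg)
    mid=(a+b)/2; d=(b-a)/np.linalg.norm(b-a); n=np.array([-d[1],d[0]])
    if n@(crown-mid)<0:n=-n
    return mid,n,np.degrees(np.arctan2(n[1],n[0])),np.linalg.norm(b-a)
E
python3 - <<'E'
from h import *
f=lambda x,y:(75+x/4-.4,95+y/4-.4); g=lambda x,y:(270+(x-640)/2.6-.3,100+y/2.6-.3)
for n,z,p in (('L',28,[f(13,342),f(252,408),f(180,224)]),('S',64,[f(449,65),f(580,155),f(545,60)]),('M',46,[g(782,48),g(692,147),g(685,45)])):
    q=onz('top',p,z); print(n,q.round().tolist(),frame(*q))
q=onz('top',[(383,171),(416,196),(408,211),(375,186)],40);print(q.round(),q.mean(0))
o=r.get_obs();R=o['tcp_rot'];print(np.degrees(np.arctan2(R[1,:2],R[0,:2])))
E
```

```text
L [[441.0, 381.0], [410.0, 248.0], [508.0, 295.0]] (array([425.65513497, 314.67141945]), array([ 0.97289989, -0.23122675]), np.float64(-13.369306553117479), np.float64(136.70282952787582))
S [[586.0, 149.0], [539.0, 79.0], [590.0, 100.0]] (array([562.62564056, 114.15307767]), array([ 0.83032192, -0.55728404]), np.float64(-33.868178313096784), np.float64(83.9895881293411))
M [[585.0, -139.0], [500.0, -66.0], [585.0, -59.0]] (array([ 542.72240126, -102.1025314 ]), array([0.64990681, 0.76001391]), np.float64(49.46542396887409), np.float64(112.41659694456779))
[[ 476. -264.]
 [ 425. -334.]
 [ 393. -315.]
 [ 444. -245.]] [ 434.38204047 -289.34060974]
[154.62971097  64.62971408]
```

```bash
python3 -m creep '{"slide":[[0,0,0.25],[0,0,0.25],[0,0,0.25],[0,0,0.25]],"yaw":[0.95,0.95,0.95,0.95],"fingers":[0,0,0,0]}'
python3 -m creep '{"slide":[[-0.5,-0.2,0],[-1,-0.4,0],[-1,-0.4,0],[-1,-0.4,0],[-1,-0.4,0]],"yaw":[0,0,0,0,0],"fingers":[0,0,0,0,0]}'
python3 -m creep '{"slide":[[-1,-0.4,0],[-1,-0.4,0],[-1,-0.4,0],[-1,-0.4,0],[-1,-0.4,0]],"yaw":[0,0,0,0,0],"fingers":[0,0,0,0,0]}'
python3 -m creep '{"slide":[[-1,-0.4,0],[-1,-0.4,0],[-1,-0.4,0],[-1,-0.4,0],[-1,-0.4,0]],"yaw":[0,0,0,0,0],"fingers":[0,0,0,0,0]}'
python3 -m creep '{"slide":[[-0.25,0,0],[0,0,0]],"yaw":[0,0],"fingers":[0,0]}'
python3 - <<'E'
from h import *
o=r.get_obs(); im=r.camera('wrist'); cv2.imwrite('pics/wM.png',im)
np.save('oM.npy',{k:o[k] for k in('ee_pos','tcp_rot')},allow_pickle=True); print(o['t'],o['ee_pos'],np.degrees(np.arctan2(*o['tcp_rot'][1::-1,1])),o['qpos'])
E
```

```text
t: 0.6
ee_pos: [246.2, 519.3, 209.5]
tcp_rot: [[-0.758, 0.652, -0.0], [0.652, 0.758, -0.001], [-0.0, -0.001, -1.0]]
wrist_force: [-0.4, -0.5, -0.2]
finger_gap: 85.8
grasp_force: 0.0
t: 1.23
ee_pos: [336.9, 345.5, 210.7]
tcp_rot: [[-0.76, 0.65, 0.001], [0.65, 0.76, -0.0], [-0.001, 0.0, -1.0]]
wrist_force: [0.7, 0.9, -0.4]
finger_gap: 85.4
grasp_force: 0.0
t: 1.85
ee_pos: [436.3, 154.6, 210.7]
tcp_rot: [[-0.76, 0.65, 0.001], [0.65, 0.76, -0.0], [-0.001, 0.0, -1.0]]
wrist_force: [0.2, -0.3, 0.5]
finger_gap: 85.4
grasp_force: 0.0
t: 2.48
ee_pos: [535.9, -36.1, 210.7]
tcp_rot: [[-0.76, 0.65, 0.0], [0.65, 0.76, -0.0], [-0.0, -0.0, -1.0]]
wrist_force: [-0.7, 0.3, 0.0]
finger_gap: 85.5
grasp_force: 0.0
t: 2.72
ee_pos: [543.3, -41.0, 210.3]
tcp_rot: [[-0.759, 0.651, -0.001], [0.651, 0.759, 0.0], [0.001, -0.0, -1.0]]
wrist_force: [-0.6, 0.3, -0.6]
finger_gap: 85.0
grasp_force: 0.0
2.725 [543.2947192  -40.95777075 210.27062767] 49.3761747379305 [-5.53072266e+00  1.72859681e+01  9.72050038e+01  2.00557468e-02
  6.55414808e+01 -5.49152051e+01]
```

View pics/wM.png

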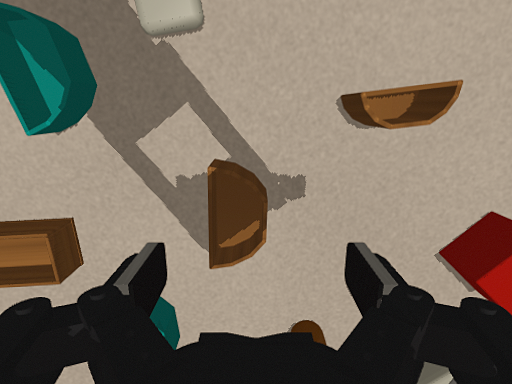

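The wrist view shows the middle tray's rim. Its flat wall is at column ~209 (rows 162–268) and its crown facet at column ~266, so it is already aligned with the closing line. The small tray is at about (400,104).

```bash
python3 - <<'E'
from h import *
o=np.load('oM.npy',allow_pickle=True).item(); im=cv2.imread('pics/wM.png'); m=brown(im)
m=cv2.morphologyEx(m,cv2.MORPH_CLOSE,np.ones((5,5)))
for c in cv2.findContours(m,cv2.RETR_EXTERNAL,cv2.CHAIN_APPROX_NONE)[0]:
    x,y,w,h=cv2.boundingRect(c)
    if cv2.contourArea(c)<800 or not(200<x<350 and y<200): continue
    z=46 if x<300 else 64
    print((x,y,w,h),cv2.approxPolyDP(c,3,True)[:,0].tolist())
    t=np.c_[onz('wrist',c[:,0].astype(float),z,o),np.full(len(c),z)]; q=(t-o['ee_pos'])@o['tcp_rot']
    p=cv2.approxPolyDP(c,3,True)[:,0].astype(float); pt=np.c_[onz('wrist',p,z,o),np.full(len(p),z)]
    print('tool xy',((pt-o['ee_pos'])@o['tcp_rot'])[:,:2].round().tolist(),q.min(0)[:2],q.max(0)[:2])
E
```

```text
(207, 159, 61, 110) [[216, 159], [207, 168], [210, 268], [233, 265], [250, 257], [265, 242], [266, 232], [265, 188], [250, 171]]
tool xy [[22.0, -39.0], [13.0, -48.0], [-96.0, -50.0], [-93.0, -25.0], [-83.0, -7.0], [-66.0, 9.0], [-55.0, 10.0], [-7.0, 9.0], [10.0, -6.0]] [-96.46550489 -50.64305652] [21.71931602 10.92797329]
(341, 80, 122, 49) [[462, 80], [347, 94], [341, 99], [351, 117], [364, 124], [388, 128], [429, 124], [447, 111], [458, 96]]
tool xy [[91.0, 171.0], [81.0, 77.0], [77.0, 72.0], [62.0, 82.0], [56.0, 94.0], [52.0, 115.0], [55.0, 150.0], [66.0, 164.0], [78.0, 171.0]] [52.11703895 72.16474943] [ 90.9633031  171.79470953]
```

```bash
python3 -m creep '{"slide":[[-0.97,-0.47,0.5],[0,0,1],[0,0,1],[0,0,0.8],[0,0,0]],"yaw":[0,0,0,0,0],"fingers":[0,0,0,0,0]}'
python3 -m creep '{"slide":[[0,0,0.5],[0,0,0.33],[0,0,0]],"yaw":[0,0,0],"fingers":[0,0,0]}'
python3 -m creep '{"slide":[[0,0,0],[0,0,0],[0,0,0],[0,0,0]],"yaw":[0,0,0,0],"fingers":[1,1,1,1]}'
```

```text
t: 3.4
ee_pos: [558.5, -78.5, 76.4]
tcp_rot: [[-0.761, 0.649, -0.006], [0.649, 0.761, 0.001], [0.005, -0.003, -1.0]]
wrist_force: [-0.0, 0.1, 0.5]
finger_gap: 85.0
grasp_force: 0.0
t: 3.78
ee_pos: [560.6, -79.5, 45.2]
tcp_rot: [[-0.76, 0.65, -0.001], [0.65, 0.76, 0.0], [0.001, -0.0, -1.0]]
wrist_force: [-0.2, 0.6, -0.8]
finger_gap: 85.1
grasp_force: 0.0
t: 4.28
ee_pos: [561.8, -80.0, 46.6]
tcp_rot: [[-0.759, 0.651, 0.003], [0.651, 0.759, -0.0], [-0.002, 0.002, -1.0]]
wrist_force: [-0.2, 0.2, 5.4]
finger_gap: 58.4
grasp_force: 65.5
```

```bash
python3 -m creep '{"slide":[[0,0,-0.4],[0,0,-0.9],[0,0,-1],[0,0,-1],[0,0,-0.5]],"yaw":[0,0,0,0,0],"fingers":[1,1,1,1,1]}'
python3 -m creep '{"slide":[[0.4,0.29,0],[0.8,0.57,0],[0.9,0.65,0],[0.9,0.65,0],[0.9,0.65,0]],"yaw":[0.5,0.9,0.9,0.9,0.9],"fingers":[1,1,1,1,1]}' | head -2
python3 -m creep '{"slide":[[0,0,0],[0,0,0],[0,0,0],[0,0,0],[0,0,0]],"yaw":[1,1,1,1,1],"fingers":[1,1,1,1,1]}'
python3 -m creep '{"slide":[[0,0,0],[0,0,0],[0,0,0],[0,0,0],[0,0,0]],"yaw":[1,1,1,1,1],"fingers":[1,1,1,1,1]}' | head -2
python3 -m creep '{"slide":[[0,0,0],[0,0,0],[0,0,0]],"yaw":[0.8,0.8,0],"fingers":[1,1,1]}'
```

```text
t: 4.9
ee_pos: [561.6, -80.1, 200.5]
tcp_rot: [[-0.76, 0.65, 0.004], [0.65, 0.76, -0.001], [-0.004, 0.002, -1.0]]
wrist_force: [-0.5, -0.4, -2.0]
finger_gap: 58.6
grasp_force: 64.9
t: 5.52
ee_pos: [537.4, 111.6, 198.0]
t: 6.15
ee_pos: [537.7, 110.3, 197.9]
tcp_rot: [[-0.223, 0.975, 0.0], [0.975, 0.223, 0.0], [0.0, 0.0, -1.0]]
wrist_force: [-0.1, 0.1, -1.2]
finger_gap: 58.5
grasp_force: 64.8
t: 6.78
ee_pos: [537.7, 110.3, 197.9]
t: 7.15
ee_pos: [537.8, 110.3, 197.8]
tcp_rot: [[0.231, 0.973, 0.0], [0.973, -0.231, 0.0], [0.0, 0.0, -1.0]]
wrist_force: [0.7, -0.1, -1.4]
finger_gap: 58.5
grasp_force: 64.8
```

```bash
python3 -m creep '{"slide":[[0.3,-0.6,0],[0.6,-0.9,0],[0.6,-0.9,0],[0.2,-0.4,0],[0,0,0]],"yaw":[0,0,0,0,0],"fingers":[1,1,1,1,1]}' | head -2
python3 - <<'E'
from h import *
o=r.get_obs(); im=r.camera('wrist'); cv2.imwrite('pics/wL.png',im)
np.save('oL.npy',{k:o[k] for k in('ee_pos','tcp_rot')},allow_pickle=True); print(o['t'],o['ee_pos'])
E
```

```text
t: 7.78
ee_pos: [444.4, 202.8, 197.5]
7.775 [444.35940487 202.76224004 197.52623444]
```

View pics/wL.png

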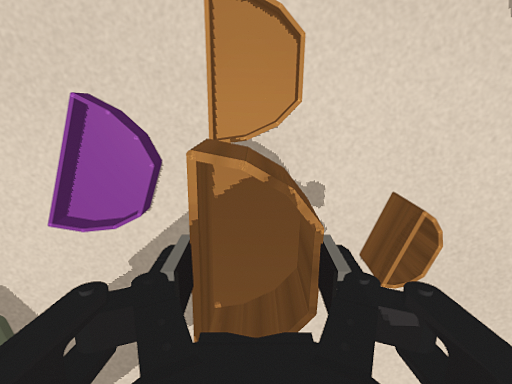

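The wrist view shows the large tray's flat rim from (206,0) to (210,139) and its facet from (304,35) to (301,100). The held tray's flat corner is (188,152) and its facet corner (322,228). The small tray is at (405,240).

```bash
python3 - <<'E'
from h import *
o=np.load('oL.npy',allow_pickle=True).item()
def tool(p,z): return ((np.c_[onz('wrist',p,z,o),np.full(len(p),z)]-o['ee_pos'])@o['tcp_rot'])[:,:2].round(1)
print(tool([(206,0),(210,139),(304,35),(301,100)],28).tolist())
print(tool([(188,152),(194,320),(322,228),(316,315)],197).tolist())
print(tool([(427,212),(384,287),(442,240)],64).tolist())
q=onz('wrist',[(427,212),(384,287)],64,o);print(q)
E
```

```text
[[155.6, -43.1], [39.1, -44.9], [129.2, 41.6], [75.0, 41.4]]
[[51.4, -29.1], [-31.1, -31.0], [17.4, 28.8], [-28.2, 28.6]]
[[-22.6, 153.9], [-100.1, 124.4], [-50.0, 171.7]]
[[589.07710577 145.53366924]
 [542.63457857  76.81794131]]
```

```bash
python3 -m creep '{"slide":[[0.5,0,0],[1,0,0],[0.8,0,0],[0.45,0,0.3],[0,0,0.7]],"yaw":[0,0,0,0,0],"fingers":[1,1,1,1,1]}' | head -2
python3 -m creep '{"slide":[[0,0,0.9],[0,0,0.8],[0,0,0.5],[0,0,0.2],[0,0,0]],"yaw":[0,0,0,0,0],"fingers":[1,1,1,1,1]}'
```

```text
t: 8.45
ee_pos: [471.8, 311.1, 156.7]
t: 9.07
ee_pos: [470.2, 309.2, 60.5]
tcp_rot: [[0.232, 0.973, -0.001], [0.973, -0.232, -0.001], [-0.001, -0.001, -1.0]]
wrist_force: [0.1, -0.5, -1.3]
finger_gap: 58.6
grasp_force: 64.9
```

```bash
python3 -m creep '{"slide":[[0,0,0.13],[0,0,0.1],[0,0,0]],"yaw":[0,0,0],"fingers":[1,1,1]}'
```

```text
t: 9.45
ee_pos: [470.1, 309.4, 51.9]
tcp_rot: [[0.231, 0.973, 0.0], [0.973, -0.231, 0.0], [0.0, 0.0, -1.0]]
wrist_force: [0.9, -0.2, -2.1]
finger_gap: 58.6
grasp_force: 64.9
```

```bash
python3 -m creep '{"slide":[[0,0,0],[0,0,0],[0,0,0],[0,0,0]],"yaw":[0,0,0,0],"fingers":[0,0,0,0]}'
python3 -m creep '{"slide":[[0,0,-0.3],[0,0,-0.8],[-0.5,0,-1],[-0.5,0,-1],[0,0,-1]],"yaw":[0,0,0,0,0],"fingers":[0,0,0,0,0]}' | head -2
python3 -m creep '{"slide":[[0,0,0],[0,0,0]],"yaw":[0,0],"fingers":[0,0]}' | head -2
python3 - <<'E'
from h import *
o=r.get_obs(); im=r.camera('wrist'); cv2.imwrite('pics/wN.png',im)
np.save('oN.npy',{k:o[k] for k in('ee_pos','tcp_rot')},allow_pickle=True); print(o['t'],o['ee_pos'])
E
```

```text
t: 9.95
ee_pos: [470.2, 309.5, 52.1]
tcp_rot: [[0.231, 0.973, 0.0], [0.973, -0.231, 0.0], [0.0, 0.0, -1.0]]
wrist_force: [-0.5, 0.2, 0.7]
finger_gap: 85.4
grasp_force: 0.0
t: 10.58
ee_pos: [460.4, 269.4, 218.2]
t: 10.82
ee_pos: [460.5, 270.4, 215.9]
10.825 [460.48767925 270.36387105 215.89194537]
```

View pics/wN.png

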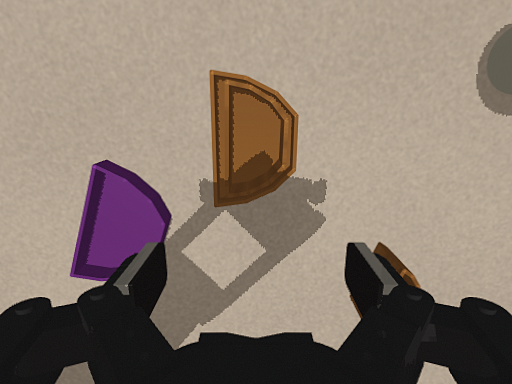

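Nested and level: the large tray's flat rim runs (211,71)–(216,206), and the middle tray's flat rim runs about (228,80)–(231,196), parallel to it, with the facet at column ~291. I compute its pose and the move to the small tray.

```bash
python3 - <<'E'
from h import *
o=np.load('oN.npy',allow_pickle=True).item(); im=cv2.imread('pics/wN.png')
cv2.imwrite('pics/wNc.png',cv2.resize(im[60:215,200:310],None,fx=3.8,fy=3.8,interpolation=cv2.INTER_CUBIC))
R=o['tcp_rot']
def tool(p,z): return ((np.c_[onz('wrist',p,z,o),np.full(len(p),z)]-o['ee_pos'])@R)[:,:2].round(1).tolist()
print('large',tool([(211,71),(216,206),(298,115),(296,176)],28))
print('mid',tool([(228,80),(231,196),(291,122),(290,160)],50))
n=np.array([.829,-.559]); c=np.array([564.5,112.5])+17*n; d=c-o['ee_pos'][:2]
print('small c',c,'turn deg',np.degrees(np.arctan2(*R[1::-1,1]))+34)
a=np.radians(-34);print('after turn, tool dx,dy',d@[-np.sin(a)*-1*-1,np.cos(a)] , d@[np.cos(a),np.sin(a)])
E
```

```text
large [[101.9, -43.9], [-35.4, -44.1], [61.0, 41.7], [-1.7, 42.2]]
mid [[92.1, -25.9], [-17.4, -25.6], [55.3, 32.4], [19.3, 32.7]]
small c [578.593 102.997] turn deg 20.63147405149508
after turn, tool dx,dy -72.70976727647776 191.50411498514723
```

View pics/wNc.png

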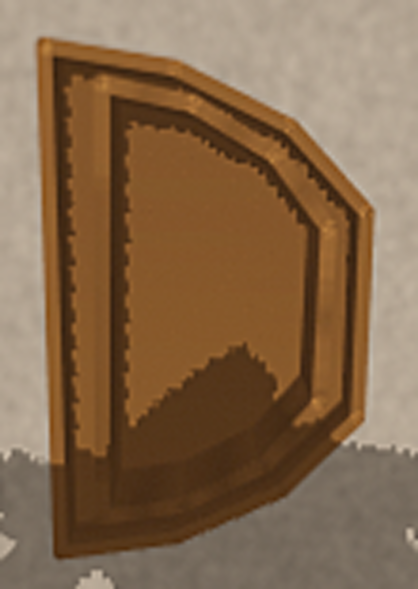

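```bash
python3 -m creep '{"slide":[[0,0,0],[0,0,0],[0,0,0],[0,0,0],[0,0,0]],"yaw":[0.86,0.86,0.86,0.86,0.86],"fingers":[0,0,0,0,0]}' | head -2
python3 -m creep '{"slide":[[0,0,0],[-0.3,0.8,0],[-0.38,1,0],[-0.38,1,0],[-0.38,1,0]],"yaw":[0.86,0,0,0,0],"fingers":[0,0,0,0,0]}' | head -2
python3 -m creep '{"slide":[[-0.38,0.99,0],[0,0,0],[0,0,0]],"yaw":[0,0,0],"fingers":[0,0,0]}' | head -3
python3 - <<'E'
from h import *
o=r.get_obs(); im=r.camera('wrist'); cv2.imwrite('pics/wS.png',im)
m=cv2.morphologyEx(brown(im),cv2.MORPH_CLOSE,np.ones((5,5)))
for c in cv2.findContours(m,cv2.RETR_EXTERNAL,cv2.CHAIN_APPROX_NONE)[0]:
    if cv2.contourArea(c)<800: continue
    p=cv2.approxPolyDP(c,3,True)[:,0].astype(float)
    print(p.astype(int).tolist(),((np.c_[onz('wrist',p,64,o),np.full(len(p),64)]-o['ee_pos'])@o['tcp_rot'])[:,:2].round().astype(int).tolist())
E
```

```text
t: 11.5
ee_pos: [460.2, 270.3, 214.3]
t: 12.12
ee_pos: [554.7, 136.7, 214.2]
t: 12.5
ee_pos: [578.2, 103.3, 214.6]
tcp_rot: [[0.56, 0.829, -0.003], [0.829, -0.56, 0.0], [-0.002, -0.003, -1.0]]
[[474, 239], [467, 249], [469, 260], [511, 289], [511, 242], [492, 234]] [[-57, 213], [-68, 209], [-80, 213], [-112, 261], [-60, 249], [-51, 229]]
[[244, 133], [236, 139], [237, 223], [256, 218], [271, 201], [269, 155], [261, 142]] [[46, -11], [41, -18], [-41, -19], [-36, 0], [-18, 14], [26, 12], [38, 4]]
[[511, 0], [439, 0], [385, 47], [422, 106], [461, 106], [511, 71]] [[147, 199], [149, 144], [116, 106], [69, 144], [69, 177], [96, 212]]
[[0, 0], [0, 90], [39, 151], [60, 147], [82, 134], [100, 113], [109, 81], [82, 26], [35, 0]] [[147, -201], [81, -218], [29, -197], [33, -177], [45, -156], [63, -137], [89, -126], [130, -141], [148, -174]]
```

View pics/wS.png

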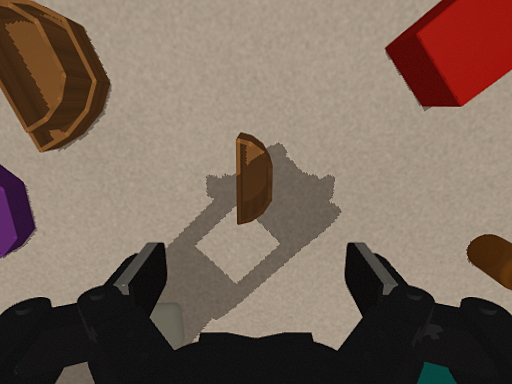

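The small tray is aligned under the gripper, with flat rim (237,139)–(237,223) and facet at column 271, so I descend.

```bash
python3 -m creep '{"slide":[[0,-0.05,0.6],[0,0,1],[0,0,0.9],[0,0,0.6],[0,0,0]],"yaw":[0,0,0,0,0],"fingers":[0,0,0,0,0]}' | head -2
python3 -m creep '{"slide":[[0,0,0.48],[0,0,0.2],[0,0,0]],"yaw":[0,0,0],"fingers":[0,0,0]}'
python3 -m creep '{"slide":[[0,0,0],[0,0,0],[0,0,0],[0,0,0],[0,0,0]],"yaw":[0,0,0,0,0],"fingers":[1,1,1,1,1]}'
```

```text
t: 13.18
ee_pos: [575.3, 105.0, 90.1]
t: 13.55
ee_pos: [577.3, 104.5, 65.1]
tcp_rot: [[0.559, 0.829, 0.0], [0.829, -0.559, 0.0], [0.0, 0.0, -1.0]]
wrist_force: [0.4, -0.6, 0.9]
finger_gap: 85.2
grasp_force: 0.0
t: 14.18
ee_pos: [577.7, 104.3, 65.4]
tcp_rot: [[0.559, 0.829, 0.001], [0.829, -0.559, 0.0], [0.001, 0.001, -1.0]]
wrist_force: [-1.3, -0.1, 5.1]
finger_gap: 32.7
grasp_force: 60.5
```

```bash
python3 -m creep '{"slide":[[0,0,-0.4],[0,0,-0.9],[0,0,-1],[0,0,-1],[0,0,-0.6]],"yaw":[0,0,0,0,0],"fingers":[1,1,1,1,1]}'
python3 -m creep '{"slide":[[0,0,0],[0,0,0],[0,0,0],[0,0,0],[0,0,0]],"yaw":[-0.8,-1,-1,-1,-0.9],"fingers":[1,1,1,1,1]}' | head -2
python3 -m creep '{"slide":[[0,0,0],[0.3,-0.3,0],[0.7,-0.6,0],[0.8,-0.7,0],[0.8,-0.7,0]],"yaw":[-0.45,0,0,0,0],"fingers":[1,1,1,1,1]}' | head -2
python3 -m creep '{"slide":[[0.8,-0.7,0],[0.6,-0.5,0],[0.25,-0.22,0],[0,0,0],[0,0,0]],"yaw":[0,0,0,0,0],"fingers":[1,1,1,1,1]}'
```

```text
t: 14.8
ee_pos: [577.8, 104.1, 223.6]
tcp_rot: [[0.559, 0.829, 0.003], [0.829, -0.559, 0.0], [0.002, 0.002, -1.0]]
wrist_force: [-0.2, 0.2, -1.3]
finger_gap: 32.3
grasp_force: 59.8
t: 15.42
ee_pos: [577.1, 104.0, 221.1]
t: 16.05
ee_pos: [510.5, 228.4, 220.9]
t: 16.68
ee_pos: [472.3, 303.3, 220.8]
tcp_rot: [[0.233, 0.973, 0.0], [0.973, -0.233, -0.0], [-0.0, 0.0, -1.0]]
wrist_force: [0.6, -0.7, -0.8]
finger_gap: 32.8
grasp_force: 59.8
```

```bash
python3 -m creep '{"slide":[[0.06,-0.05,0.4],[0,0,0.9],[0,0,0.9],[0,0,0.6],[0,0,0.2]],"yaw":[0,0,0,0,0],"fingers":[1,1,1,1,1]}' | head -2
python3 -m creep '{"slide":[[0,0,0.25],[0,0,0.2],[0,0,0.12],[0,0,0]],"yaw":[0,0,0,0],"fingers":[1,1,1,1]}'
```

```text
t: 17.3
ee_pos: [469.7, 305.6, 98.3]
t: 17.8
ee_pos: [470.6, 306.9, 77.9]
tcp_rot: [[0.232, 0.973, 0.0], [0.973, -0.232, 0.0], [0.0, 0.0, -1.0]]
wrist_force: [-0.6, -0.3, -1.4]
finger_gap: 32.6
grasp_force: 59.8
```

```bash
python3 -m creep '{"slide":[[0,0,0.08],[0,0,0],[0,0,0]],"yaw":[0,0,0],"fingers":[1,1,1]}'
python3 -m creep '{"slide":[[0,0,0],[0,0,0],[0,0,0],[0,0,0],[0,0,0]],"yaw":[0,0,0,0,0],"fingers":[0,0,0,0,0]}'
python3 -m creep '{"slide":[[0,0,-0.3],[0,0,-0.8],[-0.5,0,-1],[-0.5,0,-1],[0,0,-0.8]],"yaw":[0,0,0,0,0],"fingers":[0,0,0,0,0]}' | head -2
python3 -m creep '{"slide":[[0,0,0],[0,0,0]],"yaw":[0,0],"fingers":[0,0]}' | head -2
python3 - <<'E'
from h import *
cv2.imwrite('pics/wF.png',r.camera('wrist'))
E
```

```text
t: 18.18
ee_pos: [470.7, 306.9, 74.9]
tcp_rot: [[0.232, 0.973, 0.0], [0.973, -0.232, 0.0], [0.0, 0.0, -1.0]]
wrist_force: [-0.6, -0.3, -1.0]
finger_gap: 32.8
grasp_force: 59.8
t: 18.8
ee_pos: [470.7, 306.9, 74.8]
tcp_rot: [[0.232, 0.973, 0.0], [0.973, -0.232, 0.0], [0.0, 0.0, -1.0]]
wrist_force: [0.0, 0.3, 0.2]
finger_gap: 85.5
grasp_force: 0.0
t: 19.42
ee_pos: [461.2, 266.9, 233.5]
t: 19.68
ee_pos: [460.9, 267.7, 230.4]
```

View pics/wF.png

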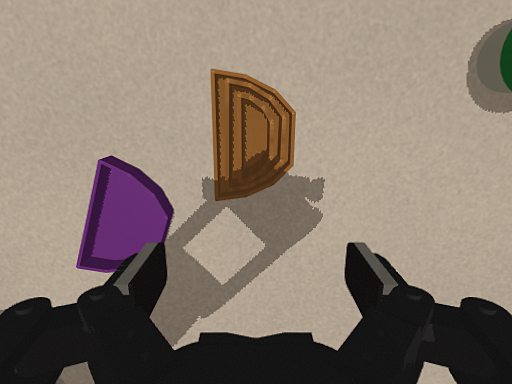

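All three trays are nested with their flat sides parallel: large at (211–296, 70–200), with the middle and small rims evenly spaced inside. The gripper is clear, so I hand in.

```bash
python3 -c "
from station import r
print(r.hand_in())"
```

```text
the job is handed in; nothing more can be done
None
```

The middle tray is nested in the large one and the small tray in the middle one, flat sides parallel; I handed the job in at about 20 s of the 64 s allowed, never touched the rectangular tray, and got no verdict back.

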